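# Close the spectacle bonding press and start its cycle

## Task

Lay the loose clamp bar across the two saddles of the bonding press, grip block up and about centred, setting it down gently rather than dropping it, and let it go. Then start the cycle on the control box: press the square key, then the round key, then the long key, one at a time, each fully down and let up again before the next. No key may be pressed before the bar is in place; leave the cross-shaped key alone, and leave the other things on the bench where they are.

Things in the scene. Friction and masses are not known exactly. Their poses are not given: they have to be found in the camera images.
- clamp_bar: loose clamp bar: flat aluminium, 28 (x) x 170 (y, long axis) x 14 mm (z), with a dark wooden grip block on top of its middle, 20 (x) x 60 (y) x 32 mm: 46 mm tall in all. Origin: centre of the underside. Lies on the bench, block up; both ends are alike. 0.2 to 0.35 kg
- press: bonding press, fixed: grey base 160 (x) x 170 (y) x 16 mm, a wooden spectacle front in a nest amid it (top 44 mm above the bench), two steel saddle posts at y = +62 and -62 mm, 22 mm thick in y. Saddles are open along y: flat floor 52 mm up, 36 mm wide in x, cheeks leaning outwards up to 74 mm. Origin: centre of the underside. Press and control box may swap sides
- seat (a point): where the centre of the clamp bar's underside belongs: midway between the two saddles, at the height of their floors (52 mm above the bench); y runs from saddle to saddle, so the seated bar's y lies along it, either way round
- control_box: control box of the press, fixed: white, 170 (x) x 140 (y) x 45 mm, a black display ridge 28 mm wide along its +x edge, up to 63 mm above the bench. On top four pale keys in two rows of two, 62 mm apart, in any arrangement, each on a 56 mm black square. Origin: centre of the underside
- key_square_top (a point): centre of the top face of the square key, 36 x 36 mm; 62 mm above the bench when up; goes straight down; moves with the key
- key_square (a joint): how far the square key is pressed: 0 up, 0.006 m fully down (spring, about 5 N)
- key_round_top (a point): centre of the top face of the round key, 38 mm across; 62 mm above the bench when up; goes straight down; moves with the key
- key_round (a joint): how far the round key is pressed: 0 up, 0.006 m fully down (spring, about 5 N)
- key_long_top (a point): centre of the top face of the long narrow key, 18 (box x) x 48 mm (box y); 62 mm above the bench when up; goes straight down; moves with the key
- key_long (a joint): how far the long key is pressed: 0 up, 0.006 m fully down (spring, about 5 N)
- key_cross_top (a point): centre of the top face of the cross-shaped key, 44 mm over its arms, arms 15 mm wide: leave it alone; 62 mm above the bench when up; goes straight down; moves with the key
- key_cross (a joint): how far the cross key is pressed: 0 up, 0.006 m fully down (spring, about 5 N)
- big_jar: closed glass jar with a metal lid, 84 mm across, 110 mm tall; origin at the underside. Bystander, to be left where it is
- small_jar: closed amber jar, 54 mm across, 75 mm tall; origin at the underside. Bystander, to be left where it is
- cup: open white plastic cup, 80 mm across the rim, 90 mm tall; origin at the underside. Bystander, to be left where it is
- spare_front: loose wooden spectacle front lying flat, 144 x 56 x 10 mm; origin: its middle on the underside. Bystander, to be left where it is
- screwdriver: screwdriver lying flat; origin at the underside. Bystander, to be left where it is
- sanding_block: cork sanding block, 110 x 60 x 30 mm; origin: its middle on the underside. Bystander, to be left where it is
- glue_pot: small white closed pot, 48 mm across, 50 mm tall; origin at the underside. Bystander, to be left where it is
- brush: brush lying flat; origin at the underside. Bystander, to be left where it is
There are look-alikes about, which are no part of the job. Leave any orange or yellow look-alike of the clamp_bar alone.

How it is judged:
By the outcome, as a careful person would: the job done as asked, in the order asked, and still so for the second after the job is handed in, with the robot touching nothing.
It also fails if it takes over 54 s, if anything falls off the work surface, if the arm or the gripper's body presses on something with over 40 N, if the wrist force passes 120 N, or if a joint passes its speed limit or range.

## Robot

A 7-joint arm with a two-finger parallel gripper is mounted at the origin on the work surface. World frame = base frame: x ahead of the robot, y to its left, z up, the work surface at z = 0. Lengths are in m, angles in degrees, forces in N, time in s.
With the tool pointing down it reaches from about 0.4 to 0.9 m from the base axis. Payload 5.5 kg.
Tool frame: the origin (TCP) lies at the very end of the fingers, on their centre line; the grasp point (between the pads) lies 19 mm behind it; z points along the fingers, y is the line along which they close (so a half turn about z gives the same grasp; the last joint's range is limited). The gripper opens to 92 mm and grips with 3 to 60 N. Pads are 19 mm wide; open, the fingers measure 130 mm over their backs; the gripper's body (75 mm by 190 mm) begins 47 mm behind the grasp point.
Start: joints at [86.471, 28.699, -24.465, 88.831, 12.651, 65.22, -12.049], TCP at [0.207, -0.616, 0.227] pointing down, gripper open.
Joint ranges: [-164.97, 164.97], [-17.58, 116.51], [-87.97, 89.64], [11.32, 138.91], [-80.73, 260.73], [10.89, 115.49], [-147.41, 147.41]. Speed limits (degrees/s): [147.25, 147.25, 180, 180, 180, 180, 180].

## Interface

Orientations are given as a 3x3 rotation matrix whose columns are the frame's x, y, z axes.
In Python, from rig import manip, eyes, order gives the robot as it stands.
- The arm moves only by the tool send_rows, never from a script. Its argument "deltas" is a list of rows, each a list of 5 numbers: the finger opening in mm, from 0 to 91.8, then the shift along the tool's x, y, z in mm, then the turn about the tool's z in rad. In form: [[hand, tx, ty, tz, turn], ...]. A call has 1 to 5 rows; each row is the pose to reach, as a shift and turn from the pose commanded when the call began, along the tool's axes at that moment; what a row does not reach only later rows make up. A row lasts 1/12 s, in which the tool goes at most 41.7 mm and 7.16 degrees, less where a joint would pass 70% of its speed; a pose out of reach is approached as far as the arm can. A call with a gripper value outside its range is refused whole. The fingers move at their own pace and stop on an object; the grip force is fixed at half the most. Time passes only in rows, so rows that repeat a pose let the fingers close. It gives the time, the measured TCP pose, the force, the opening and the grip force at its end, in the units of the state.
- manip.get_obs(): the state, without advancing time (a new reading comes with each control period).
- eyes.get_image(name): name is "scene" or "side" or "wrist"; returns a dict with "frame" (420x560x3 uint8, red, green, blue), "fx", "fy", "cx", "cy" (pixels), "extrinsics" (4x4, takes a point from camera to world coordinates); the wrist camera has in their place "hand_eye" (4x4, takes a point from camera to tool coordinates, whose origin is the TCP and whose axes are the flange's). Camera axes: x right, y up, looking along -z (the intrinsics and any distortion apply to the point x, -y, -z); pixel columns grow to the right and rows downward; lengths in m; the calibration is good to about 2 mm. A picture is of the moment at which its call begins: read the wrist's pose just before it. There is no depth.
- order.job_done(): hands the job in; it is judged then, once.
The state is a dict: "t": time; "joints": joint angles; "dq": joint speeds; "tau": joint torques, N m; "tcp_pos": TCP position; "tool_rot": TCP orientation; "ft_force": force on the tool from outside, world axes, zero at the start; "ft_torque": the same for the moment, N m; "opening": finger opening in m; "grip_force": force on a finger pad.
Only numpy, scipy, OpenCV 4.12 (cv2) and the standard library are available. Lean on these libraries where they do the work, as an engineer would, in place of code of your own. Each camera call takes 0.05 s, during which the arm holds its last target. There are 200 camera calls.

## Working session

There is one attempt and no reset: what is moved stays moved. The work goes in short steps, Python scripts to look and compute and a tool call to move; the robot and the scene stay as the last step left them, time stands still between calls to the robot, and variables do not carry over. Pictures are saved under pics/ and viewed, at most 10 in all, crops included, and the job is handed in when it is done.

Besides the shell and the picture viewer there is one more tool, called after "Emit:" by a JSON object that holds its "op" and its "data". send_rows: Moves the arm, as the interface text tells. Its arguments: {"type":"object","properties":{"deltas":{"type":"array"}},"required":["deltas"]}

```bash
mkdir -p pics; cat > h.py <<'E'
import numpy as np, cv2, json
from rig import manip, eyes, order
def snap(name, fn):
    o=manip.get_obs(); im=eyes.get_image(name)
    cv2.imwrite('pics/'+fn+'.png', im['frame'][:,:,::-1])
    if name=='wrist':
        T=np.eye(4);T[:3,:3]=o['tool_rot'];T[:3,3]=o['tcp_pos'];E=T@np.array(im['hand_eye'])
    else: E=np.array(im['extrinsics'])
    d={k:(np.array(im[k]).tolist()) for k in im if k not in('frame',)}; d['E']=E.tolist()
    json.dump(d,open('pics/'+fn+'.json','w')); return d
def ray(fn,u,v):
    d=json.load(open('pics/'+fn+'.json'));E=np.array(d['E'])
    K=np.array([[d['fx'],0,d['cx']],[0,d['fy'],d['cy']],[0,0,1]])
    dist=np.array(d.get('distortion',d.get('dist',[0,0,0,0,0])),float)
    p=cv2.undistortPoints(np.array([[[u,v]]],float),K,dist)[0,0]
    r=E[:3,:3]@np.array([p[0],-p[1],-1.]); return E[:3,3],r/np.linalg.norm(r)
def atz(fn,u,v,z):
    c,r=ray(fn,u,v); return c+r*(z-c[2])/r[2]
def tri(*obs):
    A=np.zeros((3,3));b=np.zeros(3)
    for fn,u,v in obs:
        c,r=ray(fn,u,v);P=np.eye(3)-np.outer(r,r);A+=P;b+=P@c
    x=np.linalg.solve(A,b); return x,[round(float(np.linalg.norm((np.eye(3)-np.outer(r,r))@(x-c)))*1000,1) for c,r in (ray(*o) for o in obs)]
def proj(fn,p):
    d=json.load(open('pics/'+fn+'.json'));E=np.linalg.inv(np.array(d['E']));q=E[:3,:3]@np.array(p)+E[:3,3]
    return d['cx']+d['fx']*q[0]/-q[2], d['cy']-d['fy']*q[1]/-q[2]
E
python3 - <<'E'
from h import *
a=[]
for n in('scene','side','wrist'):
    d=snap(n,n+'0');print(n,{k:v for k,v in d.items() if k not in('E',)});print(np.round(d['E'],3).tolist())
o=manip.get_obs();print(o['t'],o['tool_rot'],o['tcp_pos'])
ims=[cv2.imread(f'pics/{n}0.png') for n in('scene','side')]
E
```

```text
scene {'fx': 537.6522096574562, 'fy': 537.6522096574562, 'cx': 276.00184332585064, 'cy': 202.4407776659012, 'extrinsics': [[0.8263255181684983, -0.42039543068572804, 0.37477169034243263, 1.025865585430883], [0.5630409411354764, 0.6011921505245937, -0.5670563435434712, -0.7706517367988938], [0.013078097294327668, 0.6795849321506294, 0.7334802542434149, 1.0381869913110828], [0.0, 0.0, 0.0, 1.0]]}
[[0.826, -0.42, 0.375, 1.026], [0.563, 0.601, -0.567, -0.771], [0.013, 0.68, 0.733, 1.038], [0.0, 0.0, 0.0, 1.0]]
side {'fx': 478.90373273622635, 'fy': 478.90373273622635, 'cx': 270.552292597892, 'cy': 204.16723524570946, 'extrinsics': [[-0.9881291577803795, 0.09338923273304774, -0.12198040315464763, 0.37298755192903227], [-0.15261483213436086, -0.6876589247040791, 0.7098125923702892, 0.8398749598841704], [-0.017592059482578117, 0.7200025378318899, 0.693748416184714, 0.8837458072014993], [0.0, 0.0, 0.0, 1.0]]}
[[-0.988, 0.093, -0.122, 0.373], [-0.153, -0.688, 0.71, 0.84], [-0.018, 0.72, 0.694, 0.884], [0.0, 0.0, 0.0, 1.0]]
wrist {'fx': 296.45799540328306, 'fy': 296.45799540328306, 'cx': 276.17179002288435, 'cy': 209.4269869848787, 'hand_eye': [[-0.00045590537411075317, 0.9588792785886732, 0.28381388486744497, 0.07764957729906433], [0.999999894444063, 0.0004209481633087669, 0.00018415890700632418, -0.0004209830810935067], [5.711522633957447e-05, 0.28381393886824036, -0.9588793692858042, -0.15760229255317082], [0.0, 0.0, 0.0, 1.0]]}
[[0.319, 0.909, 0.269, 0.281], [-0.948, 0.306, 0.089, -0.591], [-0.002, -0.284, 0.959, 0.383], [0.0, 0.0, 0.0, 1.0]]
0.15 [[ 9.47710347e-01  3.19131510e-01 -4.21424120e-04]
 [ 3.19131781e-01 -9.47709216e-01  1.46584908e-03]
 [ 6.84111069e-05 -1.52369017e-03 -9.99998837e-01]] [ 0.20721547 -0.61550155  0.22591572]
```

View pics/scene0.png

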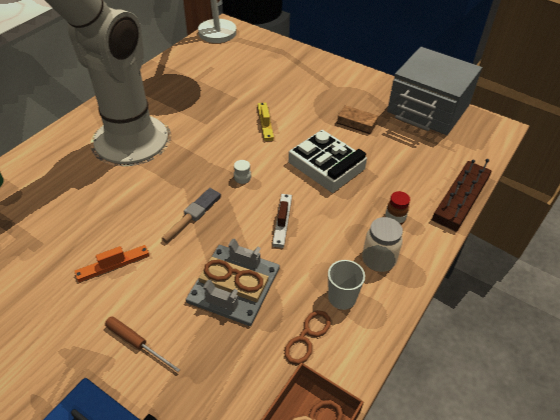

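View pics/side0.png

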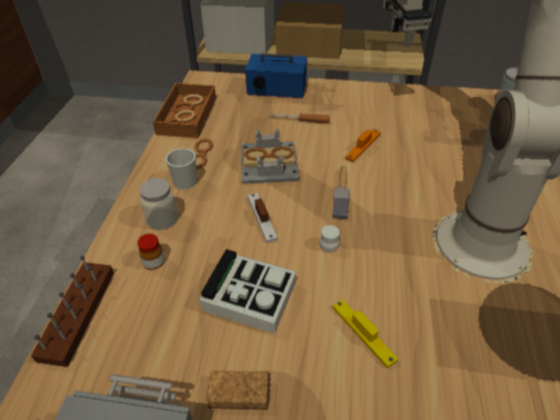

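Scene view: the candidates for clamp_bar are silver with a dark block (283,218), yellow (265,120) and orange (112,262). The silver one matches; in the side view it is at (262,215). The press is at (235,282) and the box at (328,158). Next I'll check enlarged crops.

```bash
python3 - <<'E'
import cv2,numpy as np
s=cv2.imread('pics/scene0.png');d=cv2.imread('pics/side0.png')
f=lambda im,x,y,w,h:cv2.resize(im[y:y+h,x:x+w],None,fx=4,fy=4,interpolation=cv2.INTER_CUBIC)
cv2.imwrite('pics/c1.png',f(s,180,185,200,150))   # scene press+bar
a=f(d,195,240,110,95);b=f(d,235,120,80,125)
c=f(s,280,120,100,75)
out=np.zeros((600,800,3),np.uint8);out[:380,:440]=a;out[:500,450:770]=b;cv2.imwrite('pics/c2.png',out)
cv2.imwrite('pics/c3.png',cv2.resize(c,None,fx=2,fy=2))
E
```

```text
(no output)
```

View pics/c1.png

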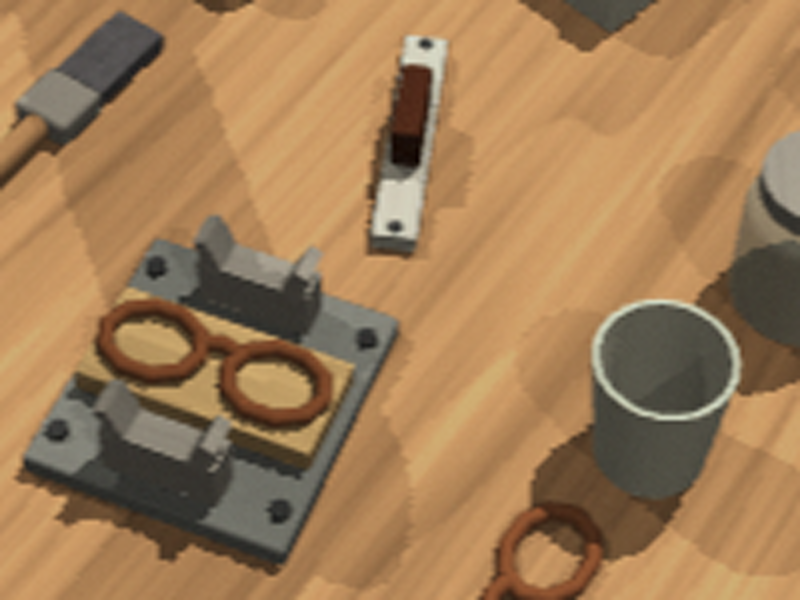

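View pics/c2.png

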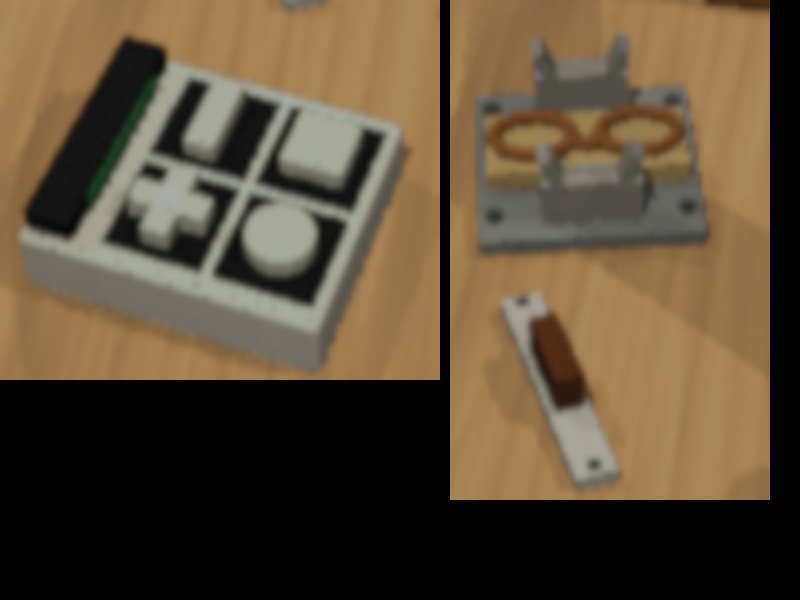

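View pics/c3.png

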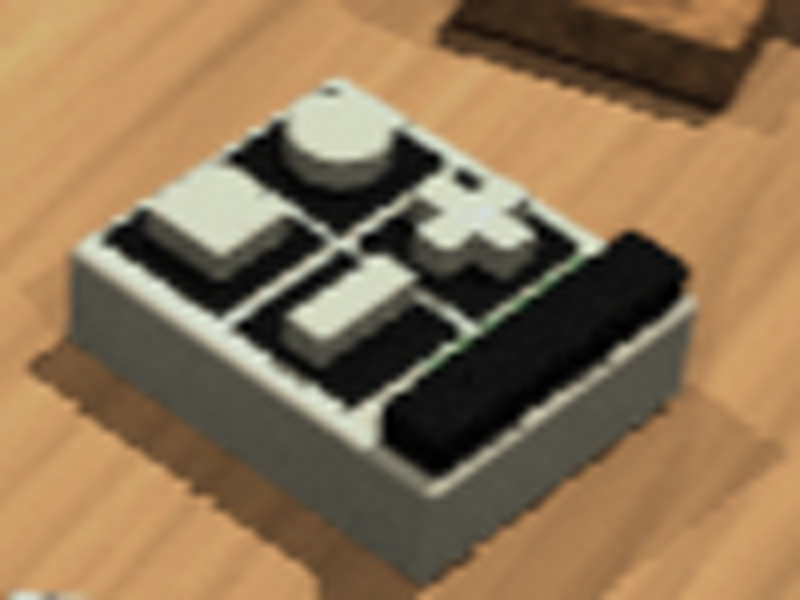

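```bash
cat > m.py <<'E'
from h import *
S1=lambda u,v:('scene0',180+u/4-.375,185+v/4-.375)
S3=lambda u,v:('scene0',280+u/8-.44,120+v/8-.44)
D1=lambda u,v:('side0',195+u/4-.375,240+v/4-.375)
D2=lambda u,v:('side0',235+(u-450)/4-.375,120+v/4-.375)
P={}
for n,a,b in [('holeA',S1(426,44),D2(594,464)),('holeB',S1(395,226),D2(522,301)),('blocktop',S1(412,98),D2(557,348)),
 ('scrA',S1(157,265),D2(688,206)),('scrB',S1(368,337),D2(494,214)),('scrC',S1(279,511),D2(491,105)),('scrD',S1(58,430),D2(677,95)),
 ('cheekA',S1(212,220),D2(632,148)),('cheekB',S1(312,255),D2(546,152)),
 ('cheekC',S1(220,424),D2(541,44)),('cheekD',S1(118,385),D2(623,42)),
 ('square',S3(218,208),D1(321,141)),('round',S3(340,122),D1(281,233)),('long',S3(350,295),D1(213,116)),('cross',S3(472,212),D1(170,200))]:
    x,e=tri(a,b);P[n]=x;print(n,np.round(x,4),e)
n=lambda v:np.degrees(np.arctan2(v[1],v[0]))
print('bar yaw(long)',n(P['holeA']-P['holeB']),np.linalg.norm(P['holeA']-P['holeB']),(P['holeA']+P['holeB'])/2)
print('press', sum(P['scr'+c] for c in 'ABCD')/4, 'y dir',n(P['scrA']-P['scrD']),n(P['scrB']-P['scrC']),'x dir',n(P['scrB']-P['scrA']),n(P['scrC']-P['scrD']))
print('cheeks',sum(P['cheek'+c] for c in 'ABCD')/4,n(P['cheekA']+P['cheekB']-P['cheekC']-P['cheekD']))
print('box',n(P['long']-P['square']),n(P['cross']-P['round']),n(P['square']-P['round']),n(P['long']-P['cross']),np.linalg.norm(P['long']-P['square']),np.linalg.norm(P['square']-P['round']))
E
python3 m.py
```

```text
holeA [0.5093 0.0581 0.012 ] [0.3, 0.3]
holeB [ 0.5791 -0.0806  0.0125] [0.2, 0.2]
blocktop [ 0.5428 -0.0096  0.0417] [0.2, 0.2]
scrA [ 0.4804 -0.189   0.0161] [0.1, 0.1]
scrB [ 0.614  -0.161   0.0171] [0.3, 0.3]
scrC [ 0.64   -0.2841  0.0175] [0.4, 0.4]
scrD [ 0.5056 -0.3129  0.0174] [2.4, 2.4]
cheekA [ 0.5175 -0.1777  0.0731] [0.8, 0.8]
cheekB [ 0.5768 -0.1655  0.0722] [1.3, 1.3]
cheekC [ 0.6023 -0.2865  0.0736] [2.3, 2.3]
cheekD [ 0.5429 -0.2975  0.0732] [1.4, 1.4]
square [0.4751 0.2115 0.0591] [0.2, 0.2]
round [0.4867 0.2739 0.0603] [0.3, 0.3]
long [0.5353 0.2013 0.0576] [1.1, 1.1]
cross [0.5478 0.2606 0.0588] [0.3, 0.3]
bar yaw(long) 116.69770574755452 0.15530467823325245 [ 0.54422317 -0.01123812  0.01226072]
press [ 0.560006   -0.23674989  0.01700634] y dir 101.47326178750437 101.95271439936076 x dir 11.806168920265906 12.085468149371593
cheeks [ 0.55987541 -0.23177653  0.07304491] 101.94913296126438
box -9.643803487924945 -12.275830217546707 -100.50129639065537 -101.90019374392656 0.061111291933556154 0.06340259555647208
```

Geometry agrees with the given sizes: the bar top is at 12 mm, the block top at about 42–46, the cheeks at 73, the keys at about 59–62, and the key pitch is 62. Now I'll plan the transport to above the press for a closer wrist look.

```bash
cat > plan.py <<'E'
import sys
from h import *
# usage: plan.py x y z yaw_of_tool_y(deg) [mm/row] : prints, per call of n rows, the final row's shift (mm) and turn
def plan(x,y,z,yaw,per=38):
    o=manip.get_obs();R=np.array(o['tool_rot']);p=np.array(o['tcp_pos'])
    cur=np.arctan2(R[1,1],R[0,1]);dy=(np.radians(yaw)-cur+np.pi)%(2*np.pi)-np.pi
    d=np.array([x,y,z])-p
    N=int(np.ceil(max(np.linalg.norm(d)*1000/per,abs(dy)/.12)));k=0
    print('t',round(o['t'],2),'tcp',np.round(p,4),'yaw',round(np.degrees(cur),2),'F',np.round(o['ft_force'],1),'open',o['opening'],'rows',N)
    while k<N:
        m=min(5,N-k);a=cur+dy*k/N
        ty=np.array([np.cos(a),np.sin(a),0]);tz=np.array([0,0,-1.]);tx=np.cross(ty,tz)
        s=d*m/N*1000
        print(m,'rows:',np.round([s@tx,s@ty,s@tz],1),round(-dy*m/N,3));k+=m
if __name__=='__main__': plan(*map(float,sys.argv[1:]))
E
python3 plan.py 0.54 -0.21 0.24 11.8
```

```text
t 0.15 tcp [ 0.2072 -0.6155  0.2259] yaw -71.39 F [-0.2 -0.2  0.4] open 0.09194666187056444 rows 14
5 rows: [158.9 -99.3  -5. ] -0.519
5 rows: [187.2  -7.5  -5. ] -0.519
4 rows: [133.1  69.   -4. ] -0.415
```

Emit:
{"op": "send_rows", "data": {"deltas": [[91, 32, -20, -1, -0.104], [91, 64, -40, -2, -0.208], [91, 95, -60, -3, -0.311], [91, 127, -79, -4, -0.415], [91, 159, -99, -5, -0.519]]}}

```text
t: 0.57
tcp_pos: [0.3272, -0.47, 0.2316]
tool_rot: [[0.661, 0.75, -0.0], [0.75, -0.661, 0.0], [-0.0, -0.0, -1.0]]
ft_force: [1.5, -0.2, -0.3]
opening: 0.0912
grip_force: 0.0
```

Emit:
{"op": "send_rows", "data": {"deltas": [[91, 37, -2, -1, -0.104], [91, 75, -3, -2, -0.208], [91, 112, -5, -3, -0.311], [91, 150, -6, -4, -0.415], [91, 187, -8, -5, -0.519]]}}

```text
t: 0.98
tcp_pos: [0.4456, -0.3248, 0.2368]
tool_rot: [[0.202, 0.979, -0.0], [0.979, -0.202, -0.0], [-0.0, 0.0, -1.0]]
ft_force: [1.1, -0.2, -0.9]
opening: 0.0913
grip_force: 0.0
```

Emit:
{"op": "send_rows", "data": {"deltas": [[91, 33, 17, -1, -0.104], [91, 67, 35, -2, -0.208], [91, 100, 52, -3, -0.311], [91, 133, 69, -4, -0.415], [91, 133, 69, -4, -0.415]]}}

```text
t: 1.4
tcp_pos: [0.5444, -0.2014, 0.2417]
tool_rot: [[-0.221, 0.975, 0.005], [0.975, 0.221, 0.005], [0.004, 0.005, -1.0]]
ft_force: [0.5, 1.5, 0.2]
opening: 0.0911
grip_force: 0.0
```

```bash
python3 - <<'E'
from h import *
snap('wrist','w1')
E
python3 plan.py 0.544 -0.0110 0.16 26.7
```

```text
t 1.45 tcp [ 0.5423 -0.205   0.2411] yaw 12.38 F [-1.1  0.3 -0.1] open 0.09110099186697307 rows 6
5 rows: [157.6  36.1  67.6] -0.208
1 rows: [29.4 13.6 13.5] -0.042
```

View pics/w1.png

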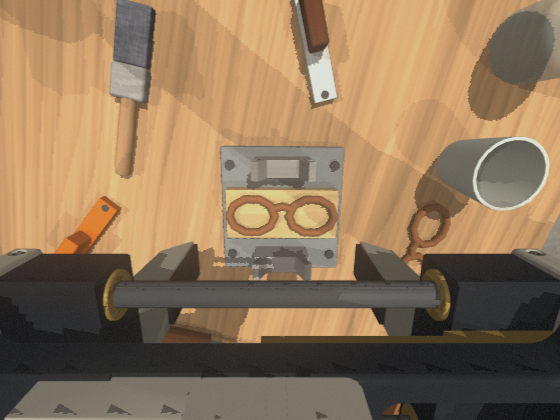

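The wrist view shows the press squarely, with screws at (230,166), (337,166), (233,254) and (334,254), the bar hole at (325,94), and the gripper below. I'll measure the press from this.

```bash
python3 - <<'E'
from h import *
im=cv2.imread('pics/w1.png')
pts=[(230,166),(337,166),(334,254),(233,254)]
g=cv2.cvtColor(im,cv2.COLOR_BGR2GRAY)
W=[]
for u,v in pts:
    q=g[v-7:v+8,u-7:u+8].astype(float);w=np.clip(q.min()+25-q,0,None);yy,xx=np.mgrid[v-7:v+8,u-7:u+8]
    c=((w*xx).sum()/w.sum(),(w*yy).sum()/w.sum());W.append(atz('w1',*c,.0165));print(np.round(c,1),np.round(W[-1],4))
W=np.array(W);print(W.mean(0));n=lambda v:np.degrees(np.arctan2(v[1],v[0]))
print(n(W[0]-W[3]),n(W[1]-W[2]),n(W[1]-W[0]),n(W[2]-W[3]),np.linalg.norm(W[1]-W[0]),np.linalg.norm(W[1]-W[2]))
print('hole',atz('w1',325,94,.014))
E
```

```text
[229.1 164.2] [ 0.4817 -0.1894  0.0165]
[333.8 165.3] [ 0.6138 -0.161   0.0165]
[328.8 253. ] [ 0.6405 -0.2813  0.0165]
[232.1 253. ] [ 0.5079 -0.311   0.0165]
[ 0.56097387 -0.23567387  0.0165    ]
102.14678248395289 102.55038277186131 12.105712604109584 12.601149330216504 0.1350686014740739 0.12323853596070532
hole [ 0.58008338 -0.08014454  0.014     ]
```

```bash
python3 plan.py 0.5443 -0.0107 0.10 26.7; python3 -c "
from h import *
print(tri(('scene0',383,228),('side0',155,190)))"
```

```text
t 1.45 tcp [ 0.5423 -0.205   0.2411] yaw 12.38 F [-1.1  0.3 -0.1] open 0.09110099186697307 rows 7
5 rows: [135.3  31.2 100.8] -0.179
2 rows: [51.  21.9 40.3] -0.071
(array([0.79495555, 0.02833172, 0.10237044]), [2.8, 2.8])
```

Emit:
{"op": "send_rows", "data": {"deltas": [[91, 27, 6, 20, -0.036], [91, 54, 12, 40, -0.072], [91, 81, 19, 60, -0.108], [91, 108, 25, 80, -0.143], [91, 135, 31, 101, -0.179]]}}

```text
t: 1.87
tcp_pos: [0.5419, -0.0725, 0.1388]
tool_rot: [[-0.375, 0.927, -0.0], [0.927, 0.375, -0.001], [-0.001, -0.0, -1.0]]
ft_force: [0.7, -0.0, -0.0]
opening: 0.0908
grip_force: 0.0
```

Emit:
{"op": "send_rows", "data": {"deltas": [[91, 27, 11, 20, -0.036], [91, 54, 22, 40, -0.081], [91, 54, 22, 40, -0.081], [91, 54, 22, 40, -0.081]]}}

```text
t: 2.2
tcp_pos: [0.5409, -0.0125, 0.0984]
tool_rot: [[-0.452, 0.892, -0.003], [0.892, 0.452, 0.001], [0.002, -0.002, -1.0]]
ft_force: [0.2, -0.4, 0.6]
opening: 0.0907
grip_force: 0.0
```

```bash
python3 - <<'E'
from h import *
snap('wrist','w2')
im=cv2.imread('pics/w2.png');cv2.imwrite('pics/w2c.png',cv2.resize(im[0:300,130:430],None,fx=2,fy=2,interpolation=cv2.INTER_CUBIC))
for p in [(.5093,.0581,.014),(.5796,-.0804,.014)]: print(proj('w2',p))
E
python3 plan.py 0.5443 -0.0107 0.020 26.7
```

```text
(np.float64(279.93823519536005), np.float64(121.60912545360199))
(np.float64(279.4537191830124), np.float64(295.61498151777784))
t 2.25 tcp [ 0.5419 -0.0143  0.0992] yaw 26.73 F [0.1 0.3 1. ] open 0.09082097193012242 rows 3
3 rows: [ 2.1  3.7 79.2] 0.001
```

View pics/w2c.png

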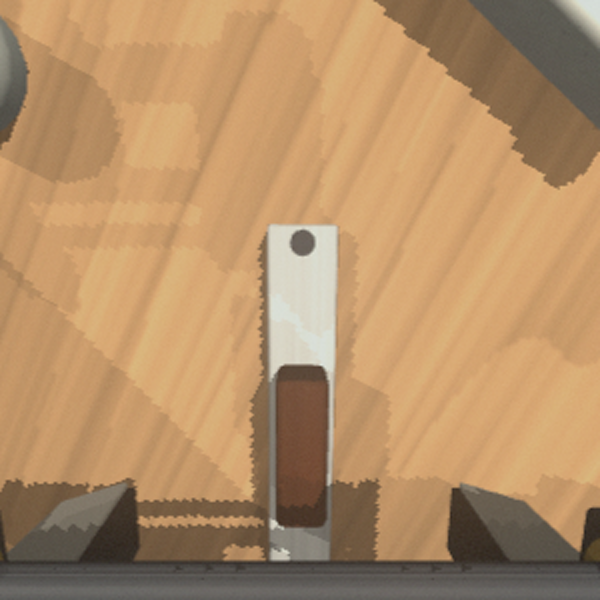

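The hole at crop (302,242), full image (281,121), matches the prediction (279.9,121.6). The dark block sits between the fingers and is square to them, so I'll descend.

Emit:
{"op": "send_rows", "data": {"deltas": [[91, 1, 2, 20, 0], [91, 2, 4, 40, 0], [91, 2, 4, 60, 0], [91, 2, 4, 72, 0], [91, 2, 4, 79, 0]]}}

```text
t: 2.67
tcp_pos: [0.5447, -0.0125, 0.0197]
tool_rot: [[-0.447, 0.894, -0.001], [0.894, 0.447, -0.001], [-0.001, -0.002, -1.0]]
ft_force: [-0.3, 0.8, -0.4]
opening: 0.091
grip_force: 0.0
```

```bash
python3 plan.py 0.5443 -0.0107 0.020 26.7
```

```text
t 2.67 tcp [ 0.5447 -0.0125  0.0197] yaw 26.56 F [-0.3  0.8 -0.4] open 0.09095874627385439 rows 1
1 rows: [ 1.8  0.4 -0.3] -0.002
```

Emit:
{"op": "send_rows", "data": {"deltas": [[70, 1, 0, 0, 0], [50, 1, 0, 0, 0], [35, 1, 0, 0, 0], [24, 1, 0, 0, 0], [10, 1, 0, 0, 0]]}}

```text
t: 3.08
tcp_pos: [0.5454, -0.0093, 0.0216]
tool_rot: [[-0.45, 0.893, 0.002], [0.893, 0.45, -0.0], [-0.001, 0.001, -1.0]]
ft_force: [0.4, 0.2, -0.2]
opening: 0.0622
grip_force: 0.0
```

Emit:
{"op": "send_rows", "data": {"deltas": [[10, 0, 0, 0, 0], [10, 0, 0, 0, 0], [10, 0, 0, 0, 0], [10, 0, 0, 0, 0], [10, 0, 0, 0, 0]]}}

```text
t: 3.5
tcp_pos: [0.5447, -0.0092, 0.0207]
tool_rot: [[-0.45, 0.893, 0.0], [0.893, 0.45, 0.0], [0.0, 0.0, -1.0]]
ft_force: [-0.7, -0.0, 0.4]
opening: 0.029
grip_force: 0.0
```

Emit:
{"op": "send_rows", "data": {"deltas": [[10, 0, 0, 0, 0], [10, 0, 0, 0, 0], [10, 0, 0, 0, 0], [10, 0, 0, 0, 0], [10, 0, 0, 0, 0]]}}

```text
t: 3.92
tcp_pos: [0.5443, -0.0094, 0.0206]
tool_rot: [[-0.45, 0.893, -0.001], [0.893, 0.45, -0.0], [0.0, -0.001, -1.0]]
ft_force: [-1.9, -0.1, 1.1]
opening: 0.0198
grip_force: 30.0
```

Emit:
{"op": "send_rows", "data": {"deltas": [[10, 0, 0, -10, 0], [10, 0, 0, -40, 0], [10, 0, 0, -75, 0], [10, 0, 0, -110, 0], [10, 0, 0, -125, 0]]}}

```text
t: 4.33
tcp_pos: [0.5469, -0.0081, 0.1503]
tool_rot: [[-0.451, 0.892, 0.006], [0.892, 0.451, 0.001], [-0.002, 0.005, -1.0]]
ft_force: [1.1, -0.3, -2.9]
opening: 0.0201
grip_force: 30.0
```

```bash
python3 plan.py 0.5605 -0.2355 0.13 12 30
```

```text
t 4.33 tcp [ 0.5469 -0.0081  0.1503] yaw 26.82 F [ 1.1 -0.3 -2.9] open 0.020060214119718464 rows 8
5 rows: [-130.7  -56.6   12.7] 0.162
3 rows: [-82.8 -20.9   7.6] 0.097
```

Emit:
{"op": "send_rows", "data": {"deltas": [[10, -20, -9, 2, 0.02], [10, -48, -21, 5, 0.06], [10, -78, -34, 8, 0.1], [10, -106, -46, 10, 0.13], [10, -131, -57, 13, 0.162]]}}

```text
t: 4.75
tcp_pos: [0.5528, -0.1541, 0.1332]
tool_rot: [[-0.298, 0.954, 0.001], [0.954, 0.298, -0.001], [-0.001, 0.0, -1.0]]
ft_force: [-0.1, -0.7, -3.2]
opening: 0.0198
grip_force: 30.0
```

Emit:
{"op": "send_rows", "data": {"deltas": [[10, -28, -7, 2, 0.03], [10, -56, -14, 5, 0.065], [10, -76, -19, 7, 0.097], [10, -82, -21, 7, 0.097], [10, -82, -21, 7, 0.097]]}}

```text
t: 5.17
tcp_pos: [0.5568, -0.2388, 0.1254]
tool_rot: [[-0.203, 0.979, -0.0], [0.979, 0.203, -0.0], [-0.0, -0.0, -1.0]]
ft_force: [-0.8, 1.0, -3.6]
opening: 0.0195
grip_force: 30.0
```

Emit:
{"op": "send_rows", "data": {"deltas": [[10, 0, 0, 0, 0], [10, 0, 0, 0, 0]]}}

```text
t: 5.33
tcp_pos: [0.5577, -0.2338, 0.126]
tool_rot: [[-0.21, 0.978, 0.0], [0.978, 0.21, 0.001], [0.001, 0.001, -1.0]]
ft_force: [-0.1, 0.4, -2.4]
opening: 0.0198
grip_force: 30.0
```

```bash
python3 plan.py 0.5602 -0.2345 0.09 12 30; python3 -c "
from h import *
snap('scene','s2');snap('side','d2')
f=lambda n,x,y,w,h:cv2.resize(cv2.imread('pics/'+n+'.png')[y:y+h,x:x+w],None,fx=4,fy=4,interpolation=cv2.INTER_CUBIC)
cv2.imwrite('pics/c4.png',np.hstack([f('s2',180,200,100,140),f('d2',225,70,100,140)]))"
```

```text
t 5.33 tcp [ 0.5577 -0.2338  0.126 ] yaw 12.1 F [-0.1  0.4 -2.4] open 0.019827561599507038 rows 2
2 rows: [-1.2  2.3 36. ] 0.002
```

View pics/c4.png

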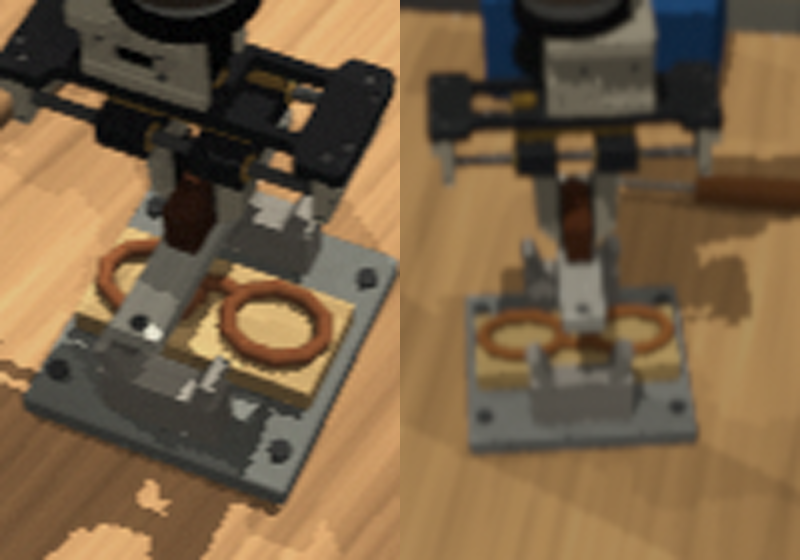

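The crop shows the bar held level, square to the saddles and above them, its hole at crop (140,322) between the cheeks. I'll lower it to just above the floors.

Emit:
{"op": "send_rows", "data": {"deltas": [[10, -1, 2, 12, 0], [10, -1, 2, 24, 0], [10, -1, 2, 36, 0], [10, -1, 2, 44, 0], [10, -1, 2, 48, 0]]}}

```text
t: 5.85
tcp_pos: [0.558, -0.2364, 0.0751]
tool_rot: [[-0.207, 0.978, -0.003], [0.978, 0.207, 0.002], [0.002, -0.003, -1.0]]
ft_force: [0.5, 0.4, -2.4]
opening: 0.0198
grip_force: 30.0
```

Emit:
{"op": "send_rows", "data": {"deltas": [[10, 0, 0, 0, 0], [10, 0, 0, 1, 0], [10, 0, 0, 2, 0], [10, 0, 0, 3, 0], [10, 0, 0, 3, 0]]}}

```text
t: 6.27
tcp_pos: [0.5598, -0.2371, 0.075]
tool_rot: [[-0.206, 0.978, 0.001], [0.978, 0.206, -0.0], [-0.0, 0.001, -1.0]]
ft_force: [0.2, 0.0, -3.0]
opening: 0.0197
grip_force: 30.0
```

```bash
python3 plan.py 0.5602 -0.2345 0.0726 12 30
```

```text
t 6.27 tcp [ 0.5598 -0.2371  0.075 ] yaw 11.91 F [ 0.2  0.  -3. ] open 0.01973765821102017 rows 1
1 rows: [2.4 1.  2.4] -0.001
```

Emit:
{"op": "send_rows", "data": {"deltas": [[10, 1, 0, 0, 0], [10, 2, 0, 1, 0], [10, 2, 0, 2, 0], [10, 2, 0, 2, 0], [10, 2, 0, 2, 0]]}}

```text
t: 6.68
tcp_pos: [0.5591, -0.2349, 0.0727]
tool_rot: [[-0.207, 0.978, 0.0], [0.978, 0.207, -0.0], [-0.0, 0.0, -1.0]]
ft_force: [-0.6, 0.2, -2.7]
opening: 0.0198
grip_force: 30.0
```

Emit:
{"op": "send_rows", "data": {"deltas": [[10, 0, 0, 0.5, 0], [10, 0, 0, 1, 0], [10, 0, 0, 1, 0], [10, 0, 0, 1, 0]]}}

```text
t: 7.02
tcp_pos: [0.5592, -0.235, 0.0727]
tool_rot: [[-0.207, 0.978, -0.0], [0.978, 0.207, -0.001], [-0.001, -0.0, -1.0]]
ft_force: [-2.8, 0.8, 5.7]
opening: 0.0198
grip_force: 30.0
```

Contact at the expected height (the force turned to +5.7 N). I'll release the bar.

Emit:
{"op": "send_rows", "data": {"deltas": [[22, 0, 0, 0, 0], [30, 0, 0, 0, 0], [40, 0, 0, 0, 0], [50, 0, 0, 0, 0], [50, 0, 0, 0, 0]]}}

```text
t: 7.43
tcp_pos: [0.5592, -0.2351, 0.0717]
tool_rot: [[-0.206, 0.978, 0.0], [0.978, 0.206, -0.0], [-0.0, 0.0, -1.0]]
ft_force: [0.8, 0.3, -0.1]
opening: 0.0443
grip_force: 0.0
```

Emit:
{"op": "send_rows", "data": {"deltas": [[50, 0, 0, 0, 0], [50, 0, 0, -10, 0], [50, 0, 0, -40, 0], [50, 0, 0, -80, 0], [50, 0, 0, -110, 0]]}}

```text
t: 7.85
tcp_pos: [0.5596, -0.2345, 0.1845]
tool_rot: [[-0.207, 0.978, 0.001], [0.978, 0.207, 0.0], [0.0, 0.001, -1.0]]
ft_force: [1.7, 0.0, 0.4]
opening: 0.0504
grip_force: 0.0
```

```bash
python3 plan.py 0.50 0.10 0.22 -11 38;python3 -c "
from h import *
snap('scene','s3');snap('side','d3')
f=lambda n,x,y,w,h:cv2.resize(cv2.imread('pics/'+n+'.png')[y:y+h,x:x+w],None,fx=4,fy=4,interpolation=cv2.INTER_CUBIC)
cv2.imwrite('pics/c5.png',np.hstack([f('s3',180,200,100,140),f('d3',225,70,100,140)]))"
```

```text
t 7.85 tcp [ 0.5596 -0.2345  0.1845] yaw 11.96 F [1.7 0.  0.4] open 0.05035582584981606 rows 9
5 rows: [188.7   6.1 -19.7] 0.223
4 rows: [148.3 -28.6 -15.8] 0.178
```

View pics/c5.png

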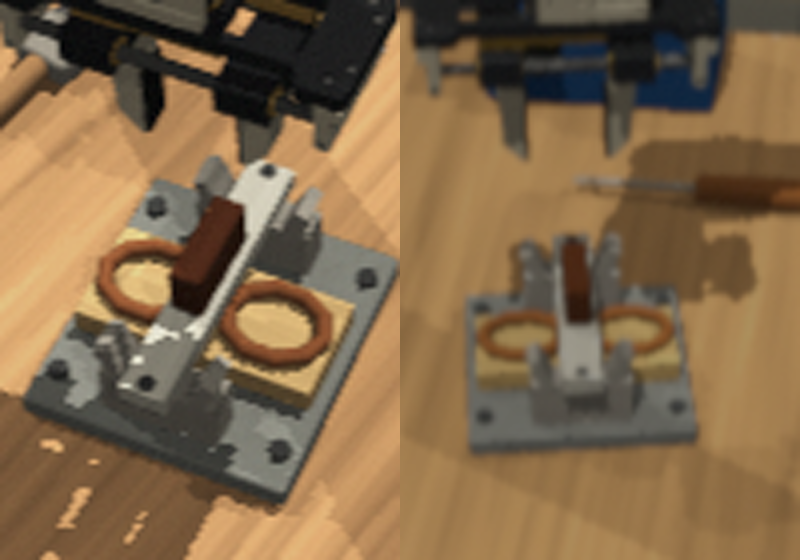

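The bar sits in both saddles, block up, about centred. Next I'll close the gripper and move to view the box.

```bash
python3 plan.py 0.57 0.225 0.21 79 38;python3 -c "
from h import *
S=lambda u,v:('s3',180+u/4-.375,200+v/4-.375)
D=lambda u,v:('d3',225+(u-400)/4-.375,70+v/4-.375)
a=atz(*S(268,171),.066);b=atz(*S(147,383),.066);print(a,b,(a+b)/2,np.degrees(np.arctan2(*(a-b)[1::-1])))
print(tri(S(268,171),D(581,372)))"
```

```text
t 7.95 tcp [ 0.5632 -0.2354  0.1884] yaw 11.94 F [ 1.2  0.3 -0.4] open 0.05001383840752075 rows 13
5 rows: [172.7  39.2  -8.3] -0.45
5 rows: [138.4 110.4  -8.3] -0.45
3 rows: [46.  95.8 -5. ] -0.27
[ 0.54428088 -0.16152436  0.066     ] [ 0.57678486 -0.31364464  0.066     ] [ 0.56053287 -0.2375845   0.066     ] 102.0611833551581
(array([ 0.5434709 , -0.15988913,  0.0635208 ]), [0.4, 0.4])
```

Emit:
{"op": "send_rows", "data": {"deltas": [[40, 34, 8, -2, -0.09], [30, 69, 16, -3, -0.18], [20, 104, 23, -5, -0.27], [10, 138, 31, -7, -0.36], [0, 172, 39, -8, -0.45]]}}

```text
t: 8.37
tcp_pos: [0.5614, -0.0572, 0.1902]
tool_rot: [[-0.615, 0.789, 0.0], [0.789, 0.615, -0.0], [-0.001, 0.0, -1.0]]
ft_force: [0.9, 0.6, -0.3]
opening: 0.0213
grip_force: 0.0
```

Emit:
{"op": "send_rows", "data": {"deltas": [[0, 28, 22, -2, -0.09], [0, 55, 44, -3, -0.18], [0, 83, 66, -5, -0.27], [0, 110, 88, -7, -0.36], [0, 138, 110, -8, -0.45]]}}

```text
t: 8.78
tcp_pos: [0.5643, 0.1191, 0.1981]
tool_rot: [[-0.897, 0.443, 0.0], [0.443, 0.897, -0.0], [-0.001, -0.0, -1.0]]
ft_force: [0.5, -1.0, -0.5]
opening: 0.0006
grip_force: 0.0
```

Emit:
{"op": "send_rows", "data": {"deltas": [[0, 15, 32, -2, -0.09], [0, 31, 64, -3, -0.18], [0, 46, 95, -5, -0.27], [0, 46, 95, -5, -0.27], [0, 46, 95, -5, -0.27]]}}

```text
t: 9.2
tcp_pos: [0.5644, 0.2266, 0.2031]
tool_rot: [[-0.982, 0.187, -0.0], [0.187, 0.982, 0.002], [0.001, 0.001, -1.0]]
ft_force: [0.1, -0.5, -1.3]
opening: 0.0005
grip_force: 0.0
```

Emit:
{"op": "send_rows", "data": {"deltas": [[0, 0, 0, 0, 0], [0, 0, 0, 0, 0]]}}

```text
t: 9.37
tcp_pos: [0.5661, 0.2213, 0.2023]
tool_rot: [[-0.981, 0.194, -0.0], [0.194, 0.981, -0.002], [-0.0, -0.002, -1.0]]
ft_force: [0.1, 0.3, 0.2]
opening: 0.0005
grip_force: 0.0
```

```bash
python3 -c "
from h import *
snap('wrist','w3')"; python3 plan.py 0.4755 0.212 0.09 79
```

```text
t 9.42 tcp [0.5662 0.2211 0.2024] yaw 78.77 F [-0.   0.3 -0.3] open 0.0004884076034499144 rows 4
4 rows: [ 87.2 -26.6 112.4] -0.004
```

View pics/w3.png

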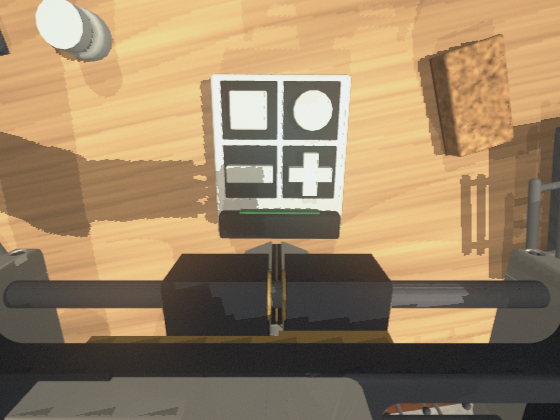

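The wrist view shows square (249,110), round (313,110), long (249,175) and cross (310,175), with the ridge below them.

```bash
python3 -c "
from h import *
for n,u,v in [('sq',249,110),('rd',313,110),('lg',249,175),('cr',310,175)]: print(n,np.round(atz('w3',u,v,.062),4))
for n,a,b in [('sq',(218,208),(249,110)),('rd',(340,122),(313,110)),('lg',(350,295),(249,175))]:
  print(n,tri(('scene0',280+a[0]/8-.44,120+a[1]/8-.44),('w3',*b)))
"
```

```text
sq [0.476  0.2134 0.062 ]
rd [0.4879 0.2733 0.062 ]
lg [0.537  0.1996 0.062 ]
cr [0.549  0.2603 0.062 ]
sq (array([0.47509218, 0.21275236, 0.05815481]), [0.8, 0.8])
rd (array([0.48740809, 0.27305849, 0.06128869]), [0.6, 0.6])
lg (array([0.5363798 , 0.19892319, 0.06028692]), [1.0, 1.0])
```

Emit:
{"op": "send_rows", "data": {"deltas": [[0, 30, -9, 30, 0], [0, 60, -18, 60, 0], [0, 87, -26, 90, 0], [0, 87, -26, 110, 0], [0, 87, -26, 117, 0]]}}

```text
t: 9.83
tcp_pos: [0.4722, 0.2109, 0.0827]
tool_rot: [[-0.981, 0.193, -0.005], [0.193, 0.981, -0.004], [0.004, -0.005, -1.0]]
ft_force: [0.0, -0.5, -0.1]
opening: 0.0003
grip_force: 0.0
```

Emit:
{"op": "send_rows", "data": {"deltas": [[0, 0, 0, 0, 0], [0, 0, 0, 0, 0]]}}

```text
t: 10.0
tcp_pos: [0.4771, 0.2143, 0.0866]
tool_rot: [[-0.981, 0.194, 0.001], [0.194, 0.981, 0.001], [-0.001, 0.001, -1.0]]
ft_force: [0.2, -0.1, 0.1]
opening: 0.0003
grip_force: 0.0
```

```bash
python3 plan.py 0.4757 0.2128 0.066 79
```

```text
t 10.0 tcp [0.4771 0.2143 0.0866] yaw 78.82 F [ 0.2 -0.1  0.1] open 0.00028439971033455394 rows 1
1 rows: [ 1.1 -1.7 20.6] -0.003
```

Emit:
{"op": "send_rows", "data": {"deltas": [[0, 1, -1, 10, 0], [0, 1, -1, 18, 0], [0, 1, -1, 22, 0], [0, 1, -1, 25, 0], [0, 1, -1, 27, 0]]}}

```text
t: 10.42
tcp_pos: [0.4745, 0.2135, 0.0586]
tool_rot: [[-0.981, 0.192, 0.0], [0.192, 0.981, -0.001], [-0.0, -0.001, -1.0]]
ft_force: [-0.1, -1.2, 3.4]
opening: 0.0008
grip_force: 1.8
```

Emit:
{"op": "send_rows", "data": {"deltas": [[0, 0, 0, 1, 0], [0, 0, 0, 2, 0], [0, 0, 0, 3, 0], [0, 0, 0, 4, 0], [0, 0, 0, 4, 0]]}}

```text
t: 10.83
tcp_pos: [0.4746, 0.2135, 0.0561]
tool_rot: [[-0.981, 0.192, 0.001], [0.192, 0.981, -0.002], [-0.002, -0.001, -1.0]]
ft_force: [-2.0, -5.0, 15.8]
opening: 0.0004
grip_force: 7.9
```

Fully down (15.8 N against the stop). I'll lift and shift to the round key.

Emit:
{"op": "send_rows", "data": {"deltas": [[0, 0, 0, -6, 0], [0, 0, 0, -20, 0], [0, 0, 0, -32, 0], [0, 0, 0, -32, 0], [0, 0, 0, -32, 0]]}}

```text
t: 11.25
tcp_pos: [0.4746, 0.2142, 0.0876]
tool_rot: [[-0.981, 0.192, 0.002], [0.192, 0.981, 0.001], [-0.002, 0.001, -1.0]]
ft_force: [0.2, -0.6, -0.6]
opening: 0.0006
grip_force: 0.0
```

Emit:
{"op": "send_rows", "data": {"deltas": [[0, 0, 20, 0, 0], [0, 0, 40, 0, 0], [0, 0, 60, 0, 0], [0, 0, 61, 0, 0], [0, 0, 61, 0, 0]]}}

```text
t: 11.67
tcp_pos: [0.4851, 0.2749, 0.0864]
tool_rot: [[-0.982, 0.189, -0.001], [0.189, 0.982, 0.001], [0.001, 0.001, -1.0]]
ft_force: [0.7, -0.3, -0.2]
opening: 0.0002
grip_force: 0.0
```

```bash
python3 plan.py 0.4872 0.2735 0.066 79
```

```text
t 11.67 tcp [0.4851 0.2749 0.0864] yaw 79.08 F [ 0.7 -0.3 -0.2] open 0.00023344525887410774 rows 1
1 rows: [-2.4 -0.9 20.4] 0.001
```

Emit:
{"op": "send_rows", "data": {"deltas": [[0, -2, -1, 10, 0], [0, -2, -1, 18, 0], [0, -2, -1, 22, 0], [0, -2, -1, 25, 0], [0, -2, -1, 27, 0]]}}

```text
t: 12.08
tcp_pos: [0.4872, 0.2708, 0.0589]
tool_rot: [[-0.981, 0.192, -0.001], [0.193, 0.981, -0.002], [0.001, -0.002, -1.0]]
ft_force: [-0.5, -2.1, 3.3]
opening: 0.0004
grip_force: 1.7
```

Emit:
{"op": "send_rows", "data": {"deltas": [[0, 0, 0, 1, 0], [0, 0, 0, 2, 0], [0, 0, 0, 3, 0], [0, 0, 0, 4, 0], [0, 0, 0, 4, 0]]}}

```text
t: 12.5
tcp_pos: [0.4877, 0.2719, 0.0563]
tool_rot: [[-0.981, 0.192, 0.0], [0.192, 0.981, -0.001], [-0.001, -0.001, -1.0]]
ft_force: [-2.5, -4.0, 7.8]
opening: -0.0
grip_force: 3.7
```

Emit:
{"op": "send_rows", "data": {"deltas": [[0, 0, 0, 1, 0], [0, 0, 0, 1.5, 0], [0, 0, 0, 1.5, 0]]}}

```text
t: 12.75
tcp_pos: [0.4877, 0.2719, 0.0561]
tool_rot: [[-0.981, 0.192, 0.001], [0.192, 0.981, -0.002], [-0.002, -0.002, -1.0]]
ft_force: [-5.6, -6.9, 20.9]
opening: -0.0001
grip_force: 9.7
```

Emit:
{"op": "send_rows", "data": {"deltas": [[0, 0, 0, -6, 0], [0, 0, 0, -20, 0], [0, 0, 0, -34, 0], [0, 0, 0, -34, 0], [0, 0, 0, -34, 0]]}}

```text
t: 13.17
tcp_pos: [0.4884, 0.2731, 0.0896]
tool_rot: [[-0.981, 0.192, 0.002], [0.192, 0.981, 0.002], [-0.002, 0.002, -1.0]]
ft_force: [1.3, 0.5, 0.2]
opening: 0.0005
grip_force: 0.0
```

Emit:
{"op": "send_rows", "data": {"deltas": [[0, -20, -20, 0, 0], [0, -40, -40, 0, 0], [0, -61, -61, 0, 0], [0, -61, -61, 0, 0], [0, -61, -61, 0, 0]]}}

```text
t: 13.58
tcp_pos: [0.5368, 0.1982, 0.0874]
tool_rot: [[-0.981, 0.196, -0.001], [0.196, 0.981, -0.001], [0.001, -0.001, -1.0]]
ft_force: [-0.2, 0.6, -0.6]
opening: 0.0006
grip_force: 0.0
```

```bash
python3 plan.py 0.5360 0.2003 0.066 79
```

```text
t 13.58 tcp [0.5368 0.1982 0.0874] yaw 78.68 F [-0.2  0.6 -0.6] open 0.0006153774126653377 rows 1
1 rows: [ 1.1  1.9 21.4] -0.006
```

Emit:
{"op": "send_rows", "data": {"deltas": [[0, 1, 1, 10, 0], [0, 1, 1, 18, 0], [0, 1, 1, 22, 0], [0, 1, 1, 25, 0], [0, 1, 1, 28, 0]]}}

```text
t: 14.0
tcp_pos: [0.5338, 0.2027, 0.0596]
tool_rot: [[-0.982, 0.19, -0.001], [0.19, 0.982, -0.0], [0.001, -0.0, -1.0]]
ft_force: [-2.2, 0.0, 3.3]
opening: 0.0006
grip_force: 1.5
```

Emit:
{"op": "send_rows", "data": {"deltas": [[0, 0, 0, 1, 0], [0, 0, 0, 2, 0], [0, 0, 0, 3, 0], [0, 0, 0, 4, 0], [0, 0, 0, 4, 0]]}}

```text
t: 14.42
tcp_pos: [0.5348, 0.2025, 0.0565]
tool_rot: [[-0.982, 0.191, 0.0], [0.191, 0.982, 0.001], [0.0, 0.001, -1.0]]
ft_force: [-3.9, 1.1, 5.0]
opening: 0.0004
grip_force: 2.4
```

Emit:
{"op": "send_rows", "data": {"deltas": [[0, 0, 0, 1, 0], [0, 0, 0, 2, 0], [0, 0, 0, 2, 0], [0, 0, 0, 2, 0]]}}

```text
t: 14.75
tcp_pos: [0.5349, 0.2026, 0.0561]
tool_rot: [[-0.982, 0.191, 0.001], [0.191, 0.982, -0.0], [-0.001, -0.0, -1.0]]
ft_force: [-7.7, -1.1, 18.0]
opening: 0.0004
grip_force: 8.8
```

Emit:
{"op": "send_rows", "data": {"deltas": [[0, 0, 0, -6, 0], [0, 0, 0, -30, 0], [0, 0, 0, -65, 0], [0, 0, 0, -100, 0], [0, 0, 0, -120, 0]]}}

```text
t: 15.17
tcp_pos: [0.5368, 0.2021, 0.1776]
tool_rot: [[-0.981, 0.192, 0.004], [0.192, 0.981, 0.001], [-0.004, 0.002, -1.0]]
ft_force: [0.9, 0.6, 0.3]
opening: 0.0004
grip_force: 0.0
```

Emit:
{"op": "send_rows", "data": {"deltas": [[0, 0, 0, 0, 0], [0, 0, 0, 0, 0], [0, 0, 0, 0, 0]]}}

```text
t: 15.42
tcp_pos: [0.5352, 0.2006, 0.1734]
tool_rot: [[-0.981, 0.193, -0.0], [0.193, 0.981, -0.001], [-0.0, -0.001, -1.0]]
ft_force: [-0.2, 0.0, -0.5]
opening: 0.0006
grip_force: 0.0
```

```bash
python3 -c "
from h import *
print(order.job_done())"
```

```text
the job is handed in; nothing more can be done
None
```

The clamp bar lies across both saddles, block up and within about 2 mm of centre. The square, round and long keys were then each pressed fully down and let up in that order, and the job was handed in at about 15.4 s; no verdict came back.

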